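Refit a cleaned rotor on the keyed spindle of a mini centrifuge

ROBOT

A 7-joint arm with a two-finger parallel gripper is mounted at the origin on a cart in front of the work surface, level with it; the furniture and walls round the work are solid. World frame = base frame: x ahead of the robot, y to its left, z up, the work surface at z = 0. Lengths are in m, angles in rad, forces in N, time in s.
With the tool pointing down it reaches from about 0.4 to 0.85 m from the base axis. Payload 4.5 kg.
Tool frame: the origin (TCP) lies midway between the tips of the shut fingers; the grasp point (between the pads) lies 19 mm behind it; z points along the fingers, y is the line along which they close (so a half turn about z gives the same grasp; the last joint's range is limited). The gripper opens to 88 mm and grips with 3 to 60 N. Pads are 18 mm wide; open, the fingers measure 123 mm over their backs; the gripper's body (75 mm by 187 mm) begins 45 mm behind the grasp point.
Start: joints at [-1.106, 0.689, -0.195, 1.565, 0.157, 0.902, -0.215], TCP at [0.261, 0.568, 0.203] pointing down, gripper open.
Joint ranges: [-3.01, 3.01], [-0.46, 2.08], [-1.47, 1.51], [0.13, 2.56], [-1, 4.14], [0.04, 2.09], [-2.66, 2.66]. Speed limits (rad/s): [2.57, 2.57, 3.14, 3.14, 3.14, 3.14, 3.14].

INTERFACE

Orientations are given as a unit quaternion [x, y, z, w].
In Python, from plant import r gives the robot as it stands.
- The arm moves only by the tool carry_out, never from a script. Its argument "plan" is a list of rows, each an object with "rot": the turn, a rotation vector about the tool's x, y, z in rad, a list of three; "xyz": the shift along the tool's x, y, z in m, a list of three; "grip": the closure in counts, from 0 (fully open) to 255 (shut). In form: [{"rot": [wx, wy, wz], "xyz": [dx, dy, dz], "grip": grip}, ...]. A call has 1 to 8 rows; each row is the pose to reach, as a shift and turn from the pose commanded when the call began, along the tool's axes at that moment; what a row does not reach only later rows make up. A row lasts 1/12 s, in which the tool goes at most 41.7 mm and 7.16 degrees, less where a joint would pass 70% of its speed; a pose out of reach is approached as far as the arm can. A call with a gripper value outside its range is refused whole. The fingers move at their own pace and stop on an object; "squeeze" is the grip in N (left out, the last holds). Time passes only in rows, so rows that repeat a pose let the fingers close. It gives the time, the measured TCP pose, the force, the opening and the grip force at its end, in the units of the state.
- r.get_state(): the state, without advancing time (a new reading comes with each control period).
- r.snapshot(name): name is "scene" or "top" or "wrist"; returns the picture (384x512x3 uint8, red, green, blue); there is no depth.
- r.camera_params(name): a dict with "fx", "fy", "cx", "cy" (pixels), "position" and "attitude" of the camera in the world; the wrist camera has in their place "hand_eye" (4x4, takes a point from camera to tool coordinates, whose origin is the TCP and whose axes are the flange's). Camera axes: x right, y down, z forward; pixel columns grow to the right and rows downward; lengths in m; the calibration is good to about 2 mm. The wrist camera is an equidistant fisheye: a pixel r from the principal point sees the ray r / f radians off the axis. A picture is of the moment at which its call begins: read the wrist's pose just before it. camera_params takes no time and is no camera call.
- r.finish_job(): hands the job in; it is judged then, once.
The state is a dict: "clock": time; "q": joint angles; "qd": joint speeds; "joint_torque": joint torques, N m; "tool_pos": TCP position; "eef_rot": TCP orientation; "contact_force": force on the tool from outside, world axes, zero at the start; "moment": the same for the moment, N m; "opening": opening from 0.0 (shut) to 1.0 (fully open); "finger_force": force on a finger pad.
Only numpy, scipy, OpenCV 4.12 (cv2) and the standard library are available. Lean on these libraries where they do the work, as an engineer would, in place of code of your own. Each camera call takes 0.05 s, during which the arm holds its last target. There are 200 camera calls.

TASK

The centrifuge's rotor has been taken off for cleaning: pick it up by its knob, set it back on the spindle in the bowl and, with only light pressure, turn it until its slots drop over the spindle's drive bar and it sits fully home. Then let go of it and close the clear lid completely. Never force the rotor down, and leave the stain jar, dropper bottle, tape roll and petri dish where they stand.

Things in the scene. Friction and masses are not known exactly. Their poses are not given: they have to be found in the camera images.
- rotor: loose centrifuge rotor, 0.22 kg, 76 mm across, 66 mm tall, upright on the desk: dark body with eight tube holes (top 34 mm up), aluminium hub below, grip knob above. Origin: centre of the hub's underside, z up. The underside has a blind bore, 14 mm wide, 23 mm deep, crossed by four slots 7.6 mm wide, 8 mm deep, along its +x, -x, +y, -y (red dot on the shoulder: +x); it fits the bar every quarter turn
- rotor_knob (a point): on the rotor's axis, 54 mm above its underside: where to grip its ribbed aluminium knob (diameter 24 mm, from 36 to 66 mm above the underside)
- centrifuge: white round mini centrifuge, fixed to the desk, 162 mm across, 75 mm tall to the rim of its open bowl (98 mm wide at the rim, 57 mm deep). Origin: under its centre, on the desk; its front (panel, lid tab) is its -x side, the lid hinge its +x side, z up. The spindle stands on its axis
- seat (a point): centre of the spindle's flange, on which the rotor's underside rests when fully home; 43 mm above the desk unloaded. Axes as the centrifuge's (they do not turn with the spindle). The motor below hangs on soft rubber: it gives downwards under more than about 3 N, then 1 mm for every 2 N, at most 7 mm, and springs back
- post_tip (a point): tip of the spindle's post, 22 mm above the seat; 5 mm wide at the tip, 12 mm below its cone. A brass drive bar across the post's foot, 44 mm long, 6 mm wide, 6 mm high, lies on the seat at any angle (not measured). Till slots and bar agree to 3 degrees the rotor rides on the bar, 6 mm high. The spindle resists turning with 0.13 N m: pressed over about 12 N, or once engaged, the rotor may take it along
- lid (a joint): hinge of the clear domed lid, rad: 0 shut, 1.9 at its back stop; about 1.6 to 1.8 at the start (upright, leaning back a little); stiff hinge (0.2 N m), stays where it is left. The dome is 132 mm wide and 33 mm high; it shuts flush only over a seated rotor. At the start the tab's end is up to 260 mm above the desk
- lid_tab (a point): middle of the white lid tab's outer face (upper face when shut, then 85 mm above the desk), 169 mm from the hinge axis; the tab is 30 mm wide, 8 mm thick, stands 35 mm out from the dome's edge and ends 9 mm beyond this point. Axes turn with the lid: -x from hinge to tab, z out of the outer face. With the lid open the tab points up and its outer face looks away from the robot
- lid_hinge (a point): centre of the lid's hinge axis, 80 mm above the desk at the back of the centrifuge, 74 mm from its centre; the axis runs along the centrifuge's y
- stain_jar: square glass staining jar with purple stain and lid, 62x62x104 mm, bystander; origin centre of its underside
- dropper0: brown dropper bottle with black top, 33x33x90 mm, bystander; origin centre of its underside
- tape_roll: roll of yellow tape, 53x53x18 mm, bystander; origin centre of its underside
- petri: clear petri dish, 68x68x12 mm, bystander; origin centre of its underside
Not all that is in view belongs to the job. What is shaped like the rotor but green or turquoise is not meant.

How it is judged:
By the outcome, as a careful person would: the job done as asked, in the order asked, and still so for the second after the job is handed in, with the robot touching nothing.
It also fails if it takes over 72 s, if anything falls off the work surface, if the arm or the gripper's body presses on something with over 40 N, if the wrist force passes 120 N, or if a joint passes its speed limit or range.

## Working session

There is one attempt and no reset: what is moved stays moved. The work goes in short steps, Python scripts to look and compute and a tool call to move; the robot and the scene stay as the last step left them, time stands still between calls to the robot, and variables do not carry over. Pictures are saved under pics/ and viewed, at most 10 in all, crops included, and the job is handed in when it is done.

Besides the shell and the picture viewer there is one more tool, called after "Call:" in YAML: its name, and indented under it one key for each argument. carry_out: Moves the arm, as the interface text tells. Its arguments: {"type":"object","properties":{"plan":{"type":"array"},"squeeze":{"type":"number"}},"required":["plan"]}

```bash
ls; mkdir -p pics; python3 - <<'E'
from plant import r
import cv2,numpy as np
s=r.get_state(); print(s)
for n in("scene","top"):
    p=r.snapshot(n); cv2.imwrite(f"pics/{n}0.png",cv2.resize(p[:,:,::-1],(800,600),interpolation=cv2.INTER_CUBIC)); print(n,r.camera_params(n))
print(r.camera_params("wrist"))
E
```

```text
pics
{'clock': 0.0, 'q': array([-1.10622298,  0.69000097, -0.19449777,  1.56632275,  0.15732314,
        0.90246984, -0.2151085 ]), 'qd': array([-0.00090505, -0.00105913, -0.00115668, -0.00082185,  0.00055755,
       -0.00036551,  0.00013748]), 'joint_torque': array([ 4.04910315e-04, -5.27561581e+01, -1.26667667e+00, -1.53423375e+01,
       -5.26672311e-02,  6.69958186e-03,  1.66328732e-04]), 'tool_pos': array([0.26076149, 0.56725723, 0.20230474]), 'eef_rot': array([ 2.13688398e-01,  9.76901454e-01, -8.96367836e-04, -1.17909530e-04]), 'contact_force': array([-0.38990558,  0.46347762, -0.89173883]), 'moment': array([ 0.03338461,  0.04890014, -0.09791712]), 'finger_force': 0.0, 'opening': 1.0006024742989315}
scene {'fx': 481.67420248035074, 'fy': 481.67420248035074, 'cx': 253.92615822954957, 'cy': 190.02779715770745, 'position': array([-0.08752302,  0.97425399,  0.7737558 ]), 'attitude': array([-0.38672968,  0.81100936, -0.3980857 ,  0.18501823])}
top {'fx': 426.1612101988912, 'fy': 426.1612101988912, 'cx': 253.01352874057903, 'cy': 193.60723111101245, 'position': array([0.51388123, 0.37608377, 1.23995475]), 'attitude': array([ 0.70863422, -0.70517266,  0.00871226, -0.02220697])}
{'fx': 297.3186396354542, 'fy': 297.3186396354542, 'cx': 255.26990000536267, 'cy': 190.73324976878376, 'hand_eye': array([[-2.13262464e-04, -9.62867170e-01, -2.69975494e-01,
         6.93051341e-02],
       [ 9.99999976e-01, -2.16625427e-04, -1.73384140e-05,
         1.35052142e-04],
       [-4.17889669e-05, -2.69975491e-01,  9.62867194e-01,
        -1.80682505e-01],
       [ 0.00000000e+00,  0.00000000e+00,  0.00000000e+00,
         1.00000000e+00]])}
```

View pics/scene0.png

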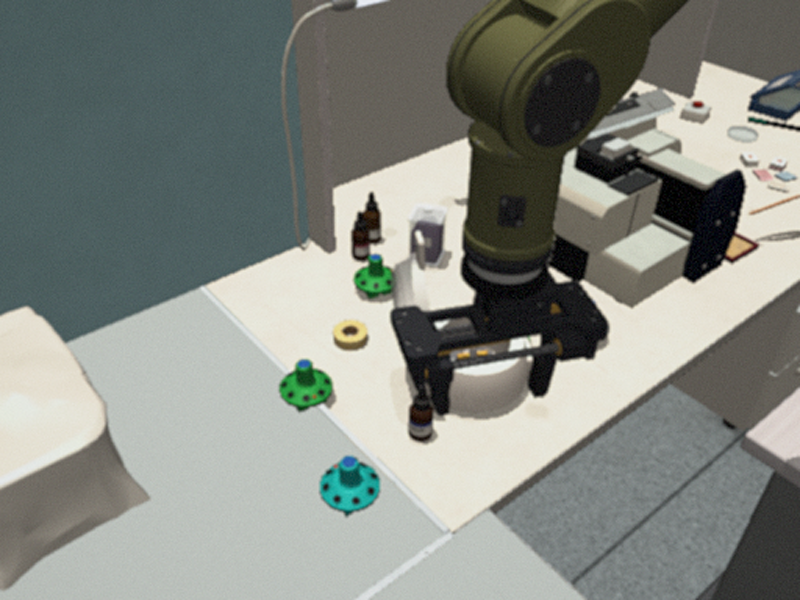

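View pics/top0.png

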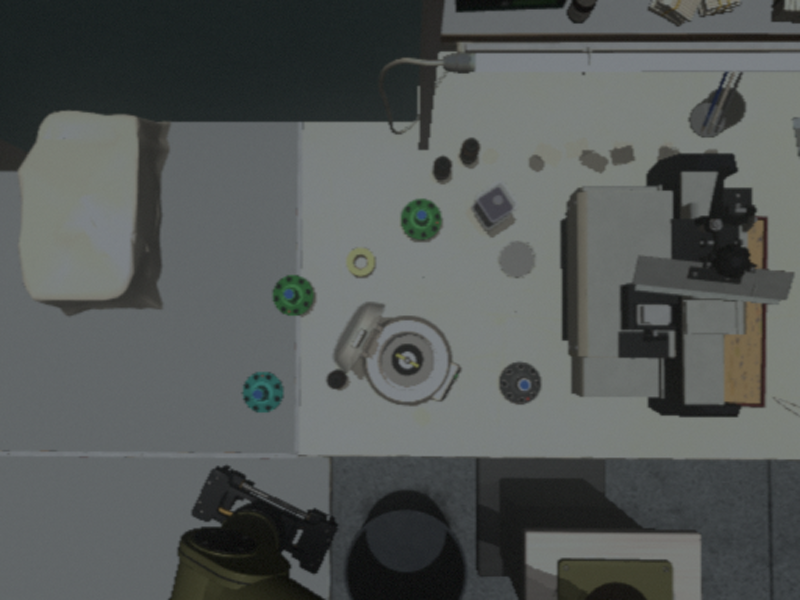

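The top view shows the dark rotor at about (520,383), its knob top at (525,384). The centrifuge spindle is at (407,360), the open lid is at (360,338) on the left, and the front panel is at (450,382).

```bash
cat > h.py <<'E'
from plant import r
import cv2,numpy as np
from scipy.spatial.transform import Rotation as R
def ray(name,u,v,st=None):
    c=r.camera_params(name); x=(u-c['cx'])/c['fx']; y=(v-c['cy'])/c['fy']
    if name=='wrist':
        H=c['hand_eye']; th=np.hypot(x,y); k=np.sin(th)/max(th,1e-9)
        d=H[:3,:3]@[x*k,y*k,np.cos(th)]; Rt=R.from_quat(st['eef_rot'])
        return st['tool_pos']+Rt.apply(H[:3,3]), Rt.apply(d)
    return c['position'],R.from_quat(c['attitude']).apply([x,y,1.])
def atz(name,u,v,z,st=None):
    o,d=ray(name,u,v,st); return o+d*(z-o[2])/d[2]
def proj(name,P,st=None):
    c=r.camera_params(name)
    if name=='wrist':
        p=R.from_quat(st['eef_rot']).inv().apply(np.array(P)-st['tool_pos']); H=c['hand_eye']; p=H[:3,:3].T@(p-H[:3,3])
        rr=np.hypot(p[0],p[1]); th=np.arctan2(rr,p[2]); p=np.array([p[0]/rr*th,p[1]/rr*th,1])
    else: p=R.from_quat(c['attitude']).inv().apply(np.array(P)-c['position'])
    return c['cx']+c['fx']*p[0]/p[2],c['cy']+c['fy']*p[1]/p[2]
def tool(P,st):  # world point -> tool coords
    return R.from_quat(st['eef_rot']).inv().apply(np.array(P)-st['tool_pos'])
E
python3 - <<'E'
from h import *
k=.64
np.set_printoptions(precision=4,suppress=True)
for n,u,v,z in [("rotor knob",525,384,.066),("rotor body",520,383,.034),("spindle",407,360,.06),("hinge",372,340,.08),("rim",408,360,.075),("panel",450,382,.05),("jar",492,208,.104),("drop",338,380,.09),("petri",517,259,.01),("tape",361,262,.018),("tabtip",375,306,.25)]:
    print(n,atz("top",u*k,v*k,z))
s=r.get_state(); print(R.from_quat(s['eef_rot']).as_matrix())
p=r.snapshot("top"); cv2.imwrite("pics/topc.png",cv2.resize(p[180:275,205:355,::-1],(800,506),interpolation=cv2.INTER_CUBIC))
E
```

```text
rotor knob [0.4235 0.171  0.066 ]
rotor body [0.4228 0.1744 0.034 ]
spindle [0.4639 0.3776 0.06  ]
hinge [0.4991 0.4386 0.08  ]
rim [0.4645 0.3758 0.075 ]
panel [0.425 0.301 0.05 ]
jar [0.7264 0.2331 0.104 ]
drop [0.4301 0.4963 0.09  ]
petri [0.6491 0.1752 0.01  ]
tape [0.6418 0.4633 0.018 ]
tabtip [0.5518 0.4254 0.25  ]
[[-0.9087  0.4175 -0.0006]
 [ 0.4175  0.9087 -0.0015]
 [-0.0001 -0.0016 -1.    ]]
```

View pics/topc.png

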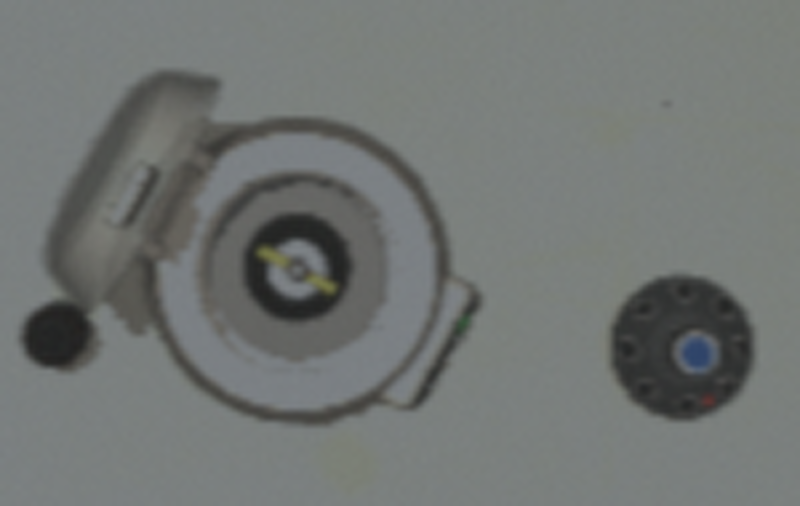

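The crop gives the bar ends at (262,252) and (333,290), the spindle tip at (297,268), the rotor body centre at (683,347), the red dot at (708,400), the lid tab at (132,195) and the panel centre at (440,345).

```bash
python3 - <<'E'
from h import *
np.set_printoptions(precision=4,suppress=True)
f=lambda u,v,z: atz("top",205+u/5.3333,180+v/5.3333,z)[:2]
ang=lambda d:np.degrees(np.arctan2(d[1],d[0]))
a,b=f(262,252,.049),f(333,290,.049); print("bar",a,b,(a+b)/2,ang(b-a),np.linalg.norm(b-a))
print("tip",f(297,268,.065),"rim",f(300,270,.075))
c=f(683,347,.034);d=f(708,400,.034);print("rotor",c,f(698,353,.066),"dot",ang(d-c),np.linalg.norm(d-c))
t=f(297,268,.065); p=f(440,345,.05);print("front",ang(p-t),np.linalg.norm(p-t)); 
l=f(132,195,.25);print("tab",l,ang(l-t)+180,np.linalg.norm(l-t))
print("panel edge",ang(f(410,405,.05)-f(475,300,.05)))
print("hinge edge",ang(f(150,245,.08)-f(205,155,.08)))
E
```

```text
bar [0.4721 0.3954] [0.4525 0.3582] [0.4623 0.3768] -117.76113430732006 0.04200912329088553
tip [0.4645 0.377 ] rim [0.4639 0.3755]
rotor [0.423  0.1736] [0.4224 0.1714] dot -154.79172647382515 0.03057666798338437
front -118.2883431048744 0.0847215791889489
tab [0.5036 0.4489] 241.48171730715194 0.08175749704778194
panel edge 148.34255948469064
hinge edge 148.88212422520866
```

```bash
python3 - <<'E'
from h import *
p=r.snapshot("scene"); cv2.imwrite("pics/sc1.png",cv2.resize(p[40:210,330:490,::-1],(560,595),interpolation=cv2.INTER_CUBIC))
np.set_printoptions(precision=3,suppress=True)
for z in (0,.05,.1,.15): print(z,[atz("top",u*.64,v*.64,z)[:2] for u,v in [(563,215),(563,340),(570,392),(575,352),(660,395)]], "rotor-side corner in scene for corner (570,392):",(np.array(proj("scene",atz("top",570*.64,392*.64,z)))-[330,40])*3.5)
E
```

```text
0 [array([0.733, 0.088]), array([0.5  , 0.089]), array([0.404, 0.077]), array([0.478, 0.067]), array([ 0.4  , -0.088])] rotor-side corner in scene for corner (570,392): [253.714 565.969]
0.05 [array([0.724, 0.099]), array([0.501, 0.101]), array([0.409, 0.089]), array([0.479, 0.08 ]), array([ 0.405, -0.069])] rotor-side corner in scene for corner (570,392): [251.974 514.891]
0.1 [array([0.715, 0.111]), array([0.501, 0.112]), array([0.413, 0.101]), array([0.481, 0.092]), array([ 0.409, -0.05 ])] rotor-side corner in scene for corner (570,392): [250.131 460.802]
0.15 [array([0.706, 0.123]), array([0.502, 0.124]), array([0.418, 0.113]), array([0.482, 0.105]), array([ 0.414, -0.032])] rotor-side corner in scene for corner (570,392): [248.177 403.429]
```

View pics/sc1.png

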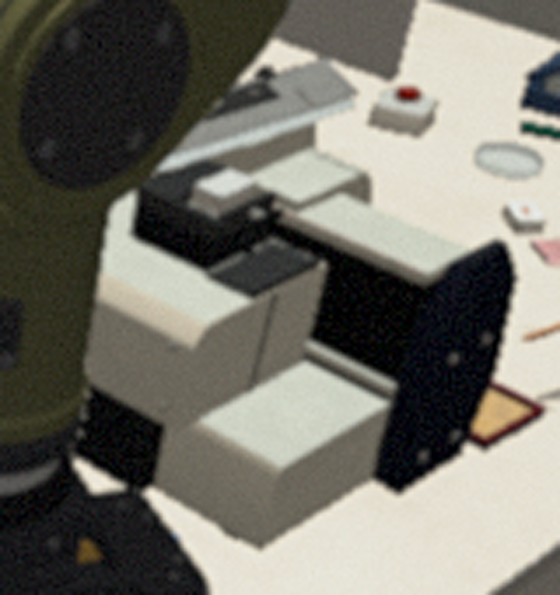

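The front box of the microscope, near-bottom corner at (262,548) and top at (278,470), is only about 70 mm high. The tall block behind it starts at x≈0.48. I'll grasp with the closing axis nearly along y.

```bash
cat >> h.py <<'E'
def go(P,yaw,st=None):
    "shift and turn in the tool axes to a tool-down pose with tool x at yaw (deg)"
    st=st or r.get_state(); y=np.radians(yaw); c,s=np.cos(y),np.sin(y)
    T=R.from_matrix([[c,s,0],[s,-c,0],[0,0,-1]]); Q=R.from_quat(st['eef_rot'])
    print("xyz",np.round(Q.inv().apply(np.array(P)-st['tool_pos']),4),"rot",np.round((Q.inv()*T).as_rotvec(),4),"q7",st['q'][6],"t",st['clock'])
E
python3 -c "
from h import *
go([.423,.172,.19],-174)"
```

```text
xyz [-0.3125 -0.2917  0.013 ] rot [-1.100e-03 -2.000e-04 -5.354e-01] q7 -0.2151035113826923 t 0.2
```

Call:
carry_out:
  plan:
    - {"rot":[0,0,-0.067],"xyz":[-0.029,-0.027,0],"grip":60}
    - {"rot":[0,0,-0.134],"xyz":[-0.057,-0.054,0],"grip":60}
    - {"rot":[0,0,-0.2],"xyz":[-0.086,-0.081,0],"grip":60}
    - {"rot":[0,0,-0.268],"xyz":[-0.115,-0.107,0],"grip":60}
    - {"rot":[0,0,-0.335],"xyz":[-0.143,-0.134,0],"grip":60}
    - {"rot":[0,0,-0.4],"xyz":[-0.172,-0.16,0],"grip":60}
    - {"rot":[0,0,-0.47],"xyz":[-0.2,-0.187,0],"grip":60}
    - {"rot":[-0.001,0,-0.535],"xyz":[-0.229,-0.214,0.005],"grip":60}

```text
clock: 0.87
tool_pos: [0.3804, 0.2767, 0.1987]
eef_rot: [-0.054, 0.999, 0.001, 0.001]
contact_force: [1.4, 0.5, 0.6]
opening: 0.768
finger_force: 0.0
```

```bash
python3 -c "
from h import *
go([.423,.172,.19],-174)
print(r.get_state()['tool_pos'])"
```

```text
xyz [-0.031  -0.1087  0.0086] rot [0.002  0.0018 0.0035] q7 0.6180623800879546 t 0.8667
[0.38043369 0.2766621  0.19873574]
```

Call:
carry_out:
  plan:
    - {"rot":[0.002,0.002,0.003],"xyz":[-0.01,-0.036,0.003],"grip":60}
    - {"rot":[0.002,0.002,0.003],"xyz":[-0.02,-0.072,0.006],"grip":60}
    - {"rot":[0.002,0.002,0.003],"xyz":[-0.031,-0.107,0.008],"grip":60}
    - {"rot":[0.002,0.002,0.003],"xyz":[-0.031,-0.107,0.008],"grip":60}

```text
clock: 1.2
tool_pos: [0.4238, 0.1655, 0.1891]
eef_rot: [-0.044, 0.999, -0.004, -0.002]
contact_force: [-0.4, 0.2, 0.3]
opening: 0.765
finger_force: 0.0
```

```bash
python3 - <<'E'
from h import *
s=r.get_state(); p=r.snapshot("wrist")
print(s['tool_pos'],s['eef_rot'],s['qd'].max())
u,v=proj("wrist",[.423,.172,.066],s); print(u,v)
a,b=int(u)-80,int(v)-60; a=max(a,0);b=max(b,0); print(a,b)
cv2.imwrite("pics/w1.png",cv2.resize(p[b:b+120,a:a+160,::-1],None,fx=5,fy=5,interpolation=cv2.INTER_CUBIC))
E
```

```text
[0.42383349 0.16546555 0.18912947] [-0.0442515   0.99901191 -0.00383794 -0.00151059] -0.0024961561577493694
262.338607357678 176.23309767241
182 116
```

View pics/w1.png

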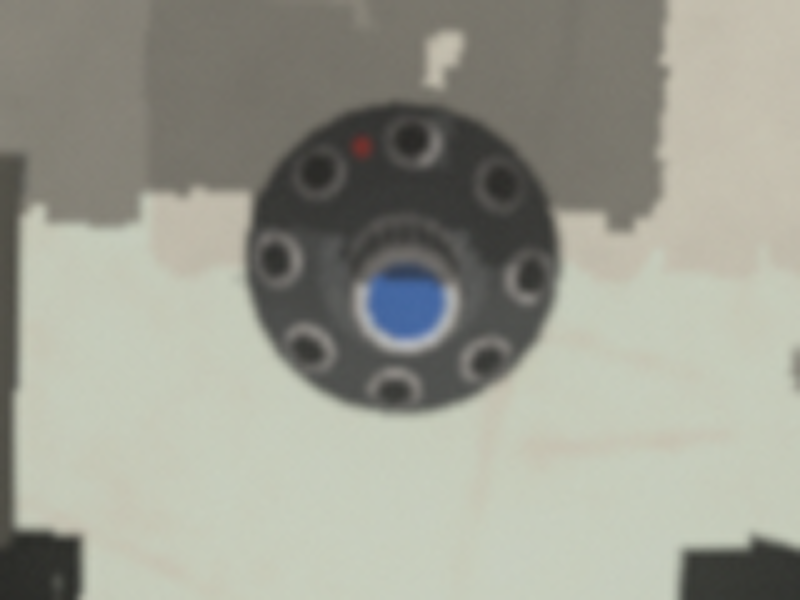

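The wrist crop shows the knob top at (407,300), the red dot at (362,147) and the rotor shoulder centre at (404,265). This agrees with the top-view estimate.

```bash
python3 - <<'E'
from h import *
s=r.get_state()
k=atz("wrist",182+407/5,116+300/5,.066,s); c=atz("wrist",182+404/5,116+265/5,.034,s); d=atz("wrist",182+362/5,116+147/5,.034,s)
e=(d-c); print(k,c,np.degrees(np.arctan2(e[1],e[0])),np.linalg.norm(e))
go([(k[0]+c[0])/2,(k[1]+c[1])/2,.12],-174,s)
go([(k[0]+c[0])/2,(k[1]+c[1])/2,.039],-174,s)
E
```

```text
[0.42184695 0.17794821 0.066     ] [0.4207668  0.17788241 0.034     ] -155.27268198097377 0.029041491593864655
xyz [0.0007 0.0084 0.0695] rot [-0.0038 -0.0026 -0.0124] q7 0.8183330996219388 t 1.25
xyz [0.0005 0.0088 0.1505] rot [-0.0038 -0.0026 -0.0124] q7 0.8183330996219388 t 1.25
```

```bash
python3 - <<'E'
from h import *
n=r.get_state(); s=dict(n,tool_pos=np.array([0.42383349,0.16546555,0.18912947]),eef_rot=np.array([-0.0442515,0.99901191,-0.00383794,-0.00151059]))
k=atz("wrist",182+407/5,116+300/5,.066,s); c=atz("wrist",182+404/5,116+265/5,.034,s); d=atz("wrist",182+362/5,116+147/5,.034,s)
e=(d-c); print(k,c,np.degrees(np.arctan2(e[1],e[0])),np.linalg.norm(e)); print(n['tool_pos'])
go([.4225,.1735,.039],-174)
E
```

```text
[0.42264978 0.17308413 0.066     ] [0.42156666 0.17290353 0.034     ] -155.4843037531466 0.028996786543591065
[0.42290907 0.16984881 0.18954739]
xyz [-0.0003  0.0042  0.1505] rot [-0.0038 -0.0026 -0.0124] q7 0.8183330996219388 t 1.25
```

Call:
carry_out:
  plan:
    - {"rot":[-0.002,-0.001,-0.006],"xyz":[0,0.001,0.035],"grip":60}
    - {"rot":[-0.002,-0.001,-0.006],"xyz":[0,0.002,0.07],"grip":60}
    - {"rot":[-0.002,-0.001,-0.006],"xyz":[0,0.002,0.09],"grip":60}
    - {"rot":[-0.002,-0.001,-0.006],"xyz":[0,0.002,0.09],"grip":60}
    - {"rot":[-0.002,-0.001,-0.006],"xyz":[0,0.002,0.09],"grip":60}
    - {"rot":[-0.002,-0.001,-0.006],"xyz":[0,0.002,0.09],"grip":60}

```text
clock: 1.75
tool_pos: [0.4217, 0.1778, 0.101]
eef_rot: [-0.054, 0.999, 0.001, 0.0]
contact_force: [-0.0, 0.6, -0.0]
opening: 0.765
finger_force: 0.0
```

```bash
python3 - <<'E'
from h import *
go([.4223,.1732,.039],-174)
s=r.get_state();print(s['tool_pos'])
E
```

```text
xyz [-0.     -0.0048  0.062 ] rot [0.002  0.0007 0.0038] q7 0.7021230117572909 t 1.75
[0.42170886 0.1778334  0.10097322]
```

Call:
carry_out:
  plan:
    - {"rot":[0,0,0],"xyz":[0,-0.0048,0.01],"grip":60}
    - {"rot":[0,0,0],"xyz":[0,-0.0048,0.035],"grip":60}
    - {"rot":[0,0,0],"xyz":[0,-0.0048,0.062],"grip":60}
    - {"rot":[0,0,0],"xyz":[0,-0.0048,0.062],"grip":60}
    - {"rot":[0,0,0],"xyz":[0,-0.0048,0.062],"grip":60}
    - {"rot":[0,0,0],"xyz":[0,-0.0048,0.062],"grip":110}
  squeeze: 25

```text
clock: 2.25
tool_pos: [0.4226, 0.1725, 0.0396]
eef_rot: [-0.054, 0.999, 0.001, 0.001]
contact_force: [0.1, 0.4, -0.2]
opening: 0.716
finger_force: 0.0
```

Call:
carry_out:
  plan:
    - {"rot":[0,0,0],"xyz":[0,0,0],"grip":160}
    - {"rot":[0,0,0],"xyz":[0,0,0],"grip":255}
    - {"rot":[0,0,0],"xyz":[0,0,0],"grip":255}
    - {"rot":[0,0,0],"xyz":[0,0,0],"grip":255}
    - {"rot":[0,0,0],"xyz":[0,0,0],"grip":255}

```text
clock: 2.67
tool_pos: [0.422, 0.1719, 0.0384]
eef_rot: [-0.053, 0.999, 0.001, -0.0]
contact_force: [0.7, -0.8, 0.4]
opening: 0.333
finger_force: 0.0
```

Call:
carry_out:
  plan:
    - {"rot":[0,0,0],"xyz":[0,0,0],"grip":255}
    - {"rot":[0,0,0],"xyz":[0,0,0],"grip":255}
    - {"rot":[0,0,0],"xyz":[0,0,0],"grip":255}
    - {"rot":[0,0,0],"xyz":[0,0,-0.03],"grip":255}
    - {"rot":[0,0,0],"xyz":[0,0,-0.07],"grip":255}
    - {"rot":[0,0,0],"xyz":[0,0,-0.105],"grip":255}
    - {"rot":[0,0,0],"xyz":[0,0,-0.105],"grip":255}

```text
clock: 3.25
tool_pos: [0.4246, 0.1734, 0.1479]
eef_rot: [-0.053, 0.999, 0.003, 0.004]
contact_force: [0.7, 0.0, -0.1]
opening: 0.005
finger_force: 0.0
```

```bash
python3 - <<'E'
from h import *
go([.464,.3765,.14],-174+37)
E
```

```text
xyz [-0.0607  0.1977  0.0093] rot [ 0.002   0.009  -0.6437] q7 0.7458933418195997 t 3.25
```

The gripper is shut and empty, so I'll look.

```bash
python3 - <<'E'
from h import *
s=r.get_state(); p=r.snapshot("wrist"); print(s['tool_pos'],s['eef_rot'])
u,v=proj("wrist",[.422,.173,.066],s); print(u,v)
a,b=130,80
q=cv2.resize(p[b:b+180,a:a+240,::-1],None,fx=3.3333,fy=3.3333,interpolation=cv2.INTER_CUBIC)
cv2.imwrite("pics/w2.png",q)
E
```

```text
[0.42461431 0.17338466 0.14790015] [-0.05334415  0.99856598  0.00251028  0.00375216]
254.6393800928359 182.6375312244513
```

View pics/w2.png

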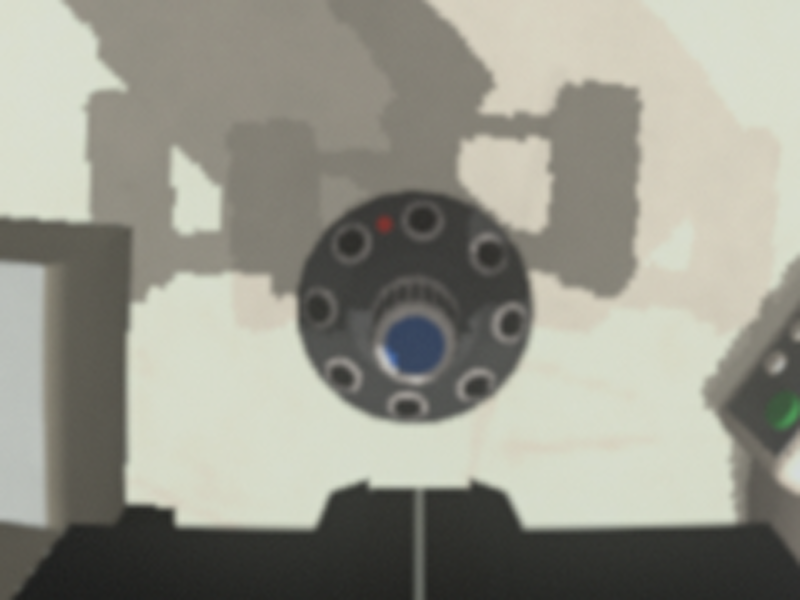

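The rotor still stands unmoved, with its knob at (415,345). The fingers rose before gripping, so I'll repeat and confirm the grip before lifting.

```bash
python3 - <<'E'
from h import *
s=r.get_state()
for t in ([0,0,0],[0,0,-.019]): print(proj("wrist",s['tool_pos']+R.from_quat(s['eef_rot']).apply(t),s))
k=atz("wrist",130+415*.3,80+345*.3,.066,dict(s,tool_pos=np.array([0.42461431,0.17338466,0.14790015]),eef_rot=np.array([-0.05334415,0.99856598,0.00251028,0.00375216])))
print(k,s['tool_pos']); go([.4223,.1732,.036],-174)
E
```

```text
(np.float64(255.13978478725915), np.float64(218.26305825565854))
(np.float64(255.1293335092295), np.float64(229.76016530287262))
[0.42282073 0.17295961 0.066     ] [0.42379387 0.17268865 0.14572661]
xyz [0.002  0.0003 0.1097] rot [0.0036 0.0053 0.0017] q7 0.7443364457358574 t 3.3
```

Call:
carry_out:
  plan:
    - {"rot":[0,0,0],"xyz":[0,0,0],"grip":120}
    - {"rot":[0,0,0],"xyz":[0,0,0],"grip":120}
    - {"rot":[0,0,0],"xyz":[0,0,0],"grip":120}
    - {"rot":[0,0,0],"xyz":[0,0,0],"grip":120}
    - {"rot":[0,0,0],"xyz":[0,0,0],"grip":120}
    - {"rot":[0,0,0],"xyz":[0,0,0],"grip":120}

```text
clock: 3.8
tool_pos: [0.4215, 0.1717, 0.1424]
eef_rot: [-0.054, 0.999, 0.0, -0.001]
contact_force: [0.8, -0.1, 0.5]
opening: 0.437
finger_force: 0.0
```

```bash
python3 - <<'E'
from h import *
go([.4223,.1732,.037],-174)
E
```

```text
xyz [-0.0012  0.0013  0.1054] rot [ 0.0006 -0.002   0.0028] q7 0.7441348349224276 t 3.8
```

Call:
carry_out:
  plan:
    - {"rot":[0,0,0],"xyz":[-0.001,0.001,0.03],"grip":115}
    - {"rot":[0,0,0],"xyz":[-0.001,0.001,0.065],"grip":115}
    - {"rot":[0,0,0],"xyz":[-0.001,0.001,0.095],"grip":115}
    - {"rot":[0,0,0],"xyz":[-0.001,0.001,0.105],"grip":115}
    - {"rot":[0,0,0],"xyz":[-0.001,0.001,0.105],"grip":115}
    - {"rot":[0,0,0],"xyz":[-0.001,0.001,0.105],"grip":115}
    - {"rot":[0,0,0],"xyz":[-0.001,0.001,0.105],"grip":115}

```text
clock: 4.38
tool_pos: [0.4231, 0.1733, 0.0386]
eef_rot: [-0.054, 0.999, 0.001, 0.0]
contact_force: [0.4, 0.2, -0.6]
opening: 0.546
finger_force: 0.0
```

Call:
carry_out:
  plan:
    - {"rot":[0,0,0],"xyz":[0,0,0],"grip":255}
    - {"rot":[0,0,0],"xyz":[0,0,0],"grip":255}
    - {"rot":[0,0,0],"xyz":[0,0,0],"grip":255}
    - {"rot":[0,0,0],"xyz":[0,0,0],"grip":255}
    - {"rot":[0,0,0],"xyz":[0,0,0],"grip":255}
    - {"rot":[0,0,0],"xyz":[0,0,0],"grip":255}
  squeeze: 40

```text
clock: 4.88
tool_pos: [0.4228, 0.1729, 0.0382]
eef_rot: [-0.054, 0.999, 0.001, -0.0]
contact_force: [-0.2, 0.5, -0.8]
opening: 0.12
finger_force: 0.0
```

Call:
carry_out:
  plan:
    - {"rot":[0,0,0],"xyz":[0,0,0],"grip":255}
    - {"rot":[0,0,0],"xyz":[0,0,0],"grip":255}

```text
clock: 5.05
tool_pos: [0.4227, 0.173, 0.038]
eef_rot: [-0.054, 0.999, 0.001, -0.0]
contact_force: [-0.2, 0.2, -0.5]
opening: 0.003
finger_force: 0.0
```

```bash
python3 - <<'E'
from h import *
s=r.get_state(); p=r.snapshot("wrist"); t=r.snapshot("top"); print(s['tool_pos'],s['opening'],s['finger_force'],s['contact_force'])
a=cv2.resize(p[80:300,130:380,::-1],(450,396),interpolation=cv2.INTER_CUBIC)
b=cv2.resize(t[200:290,290:370,::-1],(345,396),interpolation=cv2.INTER_CUBIC)
cv2.imwrite("pics/w3.png",np.hstack([a,b]))
E
```

```text
[0.42268523 0.17295475 0.03802588] 0.00288480437554306 0.0 [-0.18476601  0.18739277 -0.51201194]
```

View pics/w3.png

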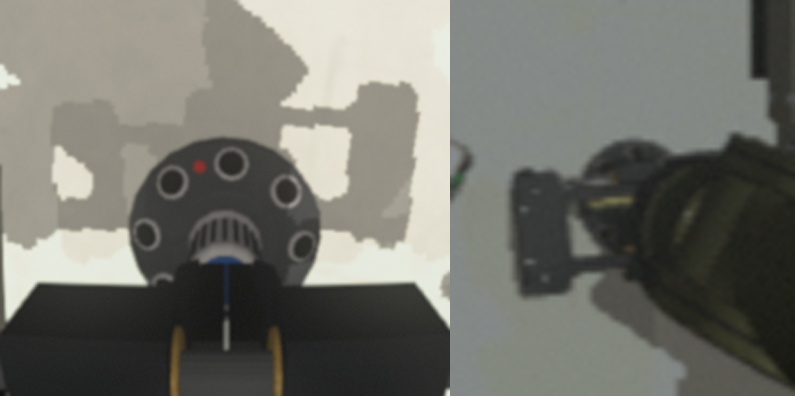

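The picture shows the shut fingertips lying over the knob and hiding part of its blue top at (225,262), so the real tips are higher than assumed. I'll work out where they are.

```bash
python3 - <<'E'
from h import *
s=r.get_state()
Q=R.from_quat(s['eef_rot'])
for v in (222,225.8,228):
    o,d=ray("wrist",255.3,v,s); o=Q.inv().apply(o-s['tool_pos']); d=Q.inv().apply(d)
    print(v,[np.round((o+d*(x-o[0])/d[0])*1000,1) for x in (.0,.009,.012)])
E
```

```text
222 [array([ 0. ,  0.1, -6.6]), array([  9. ,   0.1, -29.2]), array([ 12. ,   0.1, -36.8])]
225.8 [array([  0. ,   0.1, -12.9]), array([  9. ,   0.1, -34.7]), array([ 12. ,   0.1, -42. ])]
228 [array([  0. ,   0.1, -16.3]), array([  9. ,   0.1, -37.7]), array([ 12. ,   0.1, -44.8])]
```

Call:
carry_out:
  plan:
    - {"rot":[0,0,0],"xyz":[0,0,0],"grip":120}
    - {"rot":[0,0,0],"xyz":[0,0,0],"grip":120}
    - {"rot":[0,0,0],"xyz":[0,0,0],"grip":120}
    - {"rot":[0,0,0],"xyz":[0,0,0],"grip":120}
    - {"rot":[0,0,0],"xyz":[0,0,0],"grip":120}
    - {"rot":[0,0,0],"xyz":[0,0,0],"grip":120}
    - {"rot":[0,0,0],"xyz":[0,0,0],"grip":120}

```text
clock: 5.73
tool_pos: [0.4227, 0.173, 0.038]
eef_rot: [-0.054, 0.999, 0.0, -0.0]
contact_force: [-0.1, 0.5, 0.8]
opening: 0.506
finger_force: 0.0
```

```bash
python3 - <<'E'
from h import *
from scipy.optimize import least_squares
n=r.get_state()
S=lambda p,q: dict(n,tool_pos=np.array(p),eef_rot=np.array(q))
s1=S([0.42383349,0.16546555,0.18912947],[-0.0442515,0.99901191,-0.00383794,-0.00151059])
s2=S([0.42461431,0.17338466,0.14790015],[-0.05334415,0.99856598,0.00251028,0.00375216])
s3=S([0.42268523,0.17295475,0.03802588],n['eef_rot'])
h1=[(182+u/5,116+v/5) for u,v in [(413,140),(319,172),(500,184),(278,258),(530,275),(310,350),(485,360),(395,388)]]
h2=[(130+u*.3,80+v*.3) for u,v in [(422,219),(351,242),(488,254),(318,308),(510,323),(343,374),(475,386),(407,405)]]
h3=[(130+u/1.8,80+v/1.8) for u,v in [(231,162),(172,182),(286,190),(147,235),(302,246)]]
for h,s in((h1,s1),(h2,s2),(h3,s3)):
  for dz in (0,.03):
    t=dict(s,tool_pos=s['tool_pos']+[0,0,dz])
    P=np.array([atz("wrist",u,v,.034,t)[:2] for u,v in h])
    f=least_squares(lambda x:np.hypot(*(P-x[:2]).T)-x[2],[.42,.17,.03]); print(dz,f.x,np.abs(f.fun).max())
ht=[(205+u/5.333,180+v/5.333) for u,v in [(684,291),(645,310),(723,306),(627,348),(741,346),(645,386),(728,384),(686,403)]]
P=np.array([atz("top",u,v,.034)[:2] for u,v in ht]);f=least_squares(lambda x:np.hypot(*(P-x[:2]).T)-x[2],[.42,.17,.03]); print("top",f.x)
E
```

```text
0 [0.42194308 0.17290138 0.0292898 ] 0.00023560193656979242
0.03 [0.42788932 0.17397821 0.03190467] 0.00025663544133842225
0 [0.42162293 0.17272283 0.02927227] 0.00030638244184121727
0.03 [0.42847622 0.17349889 0.03225884] 0.00033764091460631446
0 [0.42036306 0.17260797 0.02872698] 0.0001003012600658236
0.03 [0.43114204 0.17376911 0.0333915 ] 0.00011658764953523248
top [0.42280117 0.17263407 0.02944346]
```

Call:
carry_out:
  plan:
    - {"rot":[0,0,0],"xyz":[0,0,0.004],"grip":110}
    - {"rot":[0,0,0],"xyz":[0,0,0.008],"grip":110}
    - {"rot":[0,0,0],"xyz":[0,0,0.012],"grip":110}
    - {"rot":[0,0,0],"xyz":[0,0,0.012],"grip":110}
    - {"rot":[0,0,0],"xyz":[0,0,0.012],"grip":110}

```text
clock: 6.15
tool_pos: [0.4223, 0.1728, 0.0256]
eef_rot: [-0.054, 0.999, 0.0, -0.001]
contact_force: [1.1, 0.2, 0.3]
opening: 0.566
finger_force: 0.0
```

```bash
python3 - <<'E'
from h import *
s=r.get_state(); p=r.snapshot("wrist"); sc=r.snapshot("scene"); print(s['tool_pos'],s['opening'],s['contact_force'])
a=cv2.resize(p[100:300,80:430,::-1],(788,450),interpolation=cv2.INTER_CUBIC)
cv2.imwrite("pics/w4.png",a)
E
```

```text
[0.42233378 0.17283971 0.02558914] 0.5662282593568777 [1.09297248 0.23817788 0.30267882]
```

View pics/w4.png

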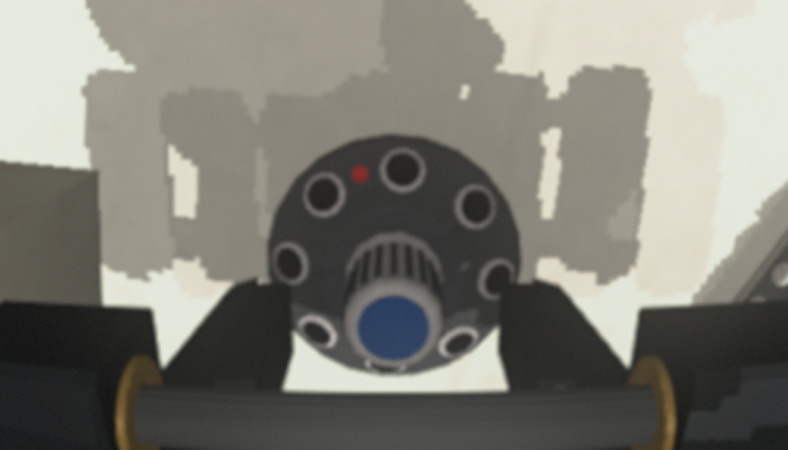

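The picture shows the inner tip faces at (290,290) and (500,290). They are at about the same range as the knob top at (393,325), so the tips end about 33 mm short of the stated TCP. I'll lower by 17 mm and close.

Call:
carry_out:
  plan:
    - {"rot":[0,0,0],"xyz":[0,0,0.006],"grip":115}
    - {"rot":[0,0,0],"xyz":[0,0,0.012],"grip":115}
    - {"rot":[0,0,0],"xyz":[0,0,0.017],"grip":115}
    - {"rot":[0,0,0],"xyz":[0,0,0.017],"grip":115}
    - {"rot":[0,0,0],"xyz":[0,0,0.017],"grip":115}

```text
clock: 6.67
tool_pos: [0.4223, 0.1728, 0.0085]
eef_rot: [-0.054, 0.999, 0.0, -0.001]
contact_force: [0.5, -0.5, -0.5]
opening: 0.554
finger_force: 0.0
```

Call:
carry_out:
  plan:
    - {"rot":[0,0,0],"xyz":[0,0,0],"grip":255}
    - {"rot":[0,0,0],"xyz":[0,0,0],"grip":255}
    - {"rot":[0,0,0],"xyz":[0,0,0],"grip":255}
    - {"rot":[0,0,0],"xyz":[0,0,0],"grip":255}
    - {"rot":[0,0,0],"xyz":[0,0,0],"grip":255}
    - {"rot":[0,0,0],"xyz":[0,0,0],"grip":255}
  squeeze: 30

```text
clock: 7.17
tool_pos: [0.4227, 0.1728, 0.0091]
eef_rot: [-0.053, 0.999, 0.0, -0.0]
contact_force: [0.0, -0.4, 1.4]
opening: 0.262
finger_force: 30.0
```

Call:
carry_out:
  plan:
    - {"rot":[0,0,0],"xyz":[0,0,-0.02],"grip":255}
    - {"rot":[0,0,0],"xyz":[0,0,-0.05],"grip":255}
    - {"rot":[0,0,0],"xyz":[0,0,-0.08],"grip":255}
    - {"rot":[0,0,0],"xyz":[0,0,-0.115],"grip":255}
    - {"rot":[0,0,0],"xyz":[0,0,-0.115],"grip":255}
    - {"rot":[0,0,0],"xyz":[0,0,-0.115],"grip":255}
    - {"rot":[0,0,0],"xyz":[0,0,-0.115],"grip":255}

```text
clock: 7.75
tool_pos: [0.4223, 0.1723, 0.1234]
eef_rot: [-0.053, 0.999, 0.0, -0.001]
contact_force: [0.5, -0.3, -2.5]
opening: 0.261
finger_force: 30.0
```

```bash
python3 - <<'E'
from h import *
s=r.get_state(); print(s['tool_pos'],s['finger_force'],s['contact_force'])
go([.464,.3767,.12],-136.3)
E
```

```text
[0.42230338 0.17225446 0.12339602] 29.99071619269671 [ 0.45697012 -0.30746549 -2.53234494]
xyz [-0.0633  0.1988  0.0034] rot [ 0.0009 -0.0014 -0.6559] q7 0.6913192236451661 t 7.75
```

Rotor held (−2.5 N, its weight). I'll move it over the spindle.

Call:
carry_out:
  plan:
    - {"rot":[0,0,-0.09],"xyz":[-0.009,0.028,0],"grip":255}
    - {"rot":[0,0,-0.18],"xyz":[-0.018,0.057,0],"grip":255}
    - {"rot":[0,0,-0.28],"xyz":[-0.027,0.085,0],"grip":255}
    - {"rot":[0,0,-0.375],"xyz":[-0.036,0.114,0],"grip":255}
    - {"rot":[0,0,-0.47],"xyz":[-0.045,0.142,0],"grip":255}
    - {"rot":[0,0,-0.56],"xyz":[-0.054,0.17,0],"grip":255}
    - {"rot":[0.001,-0.001,-0.656],"xyz":[-0.0633,0.1988,0.003],"grip":255}
    - {"rot":[0.001,-0.001,-0.656],"xyz":[-0.0633,0.1988,0.003],"grip":255}

```text
clock: 8.42
tool_pos: [0.4628, 0.3846, 0.1187]
eef_rot: [-0.376, 0.926, 0.003, 0.0]
contact_force: [0.5, 1.3, -1.1]
opening: 0.26
finger_force: 30.0
```

Call:
carry_out:
  plan:
    - {"rot":[0,0,0],"xyz":[0,0,0],"grip":255}
    - {"rot":[0,0,0],"xyz":[0,0,0],"grip":255}
    - {"rot":[0,0,0],"xyz":[0,0,0],"grip":255}
    - {"rot":[0,0,0],"xyz":[0,0,0],"grip":255}

```text
clock: 8.75
tool_pos: [0.4643, 0.3755, 0.1205]
eef_rot: [-0.372, 0.928, -0.001, -0.0]
contact_force: [0.4, 0.3, -2.7]
opening: 0.258
finger_force: 30.0
```

```bash
python3 - <<'E'
from h import *
s=r.get_state(); print(s['tool_pos'],s['finger_force'],s['contact_force'])
go([.464,.3767,.08],-136.3)
t=r.snapshot("wrist"); w=r.snapshot("top")
a=cv2.resize(t[60:300,80:430,::-1],(525,360),interpolation=cv2.INTER_CUBIC)
b=cv2.resize(w[190:290,215:300,::-1],(272,320),interpolation=cv2.INTER_CUBIC); b=cv2.copyMakeBorder(b,0,40,0,0,0)
cv2.imwrite("pics/w5.png",np.hstack([a,b]))
E
```

```text
[0.46432895 0.37547205 0.12046368] 29.990897039242554 [ 0.43928385  0.27659458 -2.66255756]
xyz [-0.0007  0.0012  0.0405] rot [-0.0012 -0.0014 -0.0008] q7 1.055586031301349 t 8.75
```

View pics/w5.png

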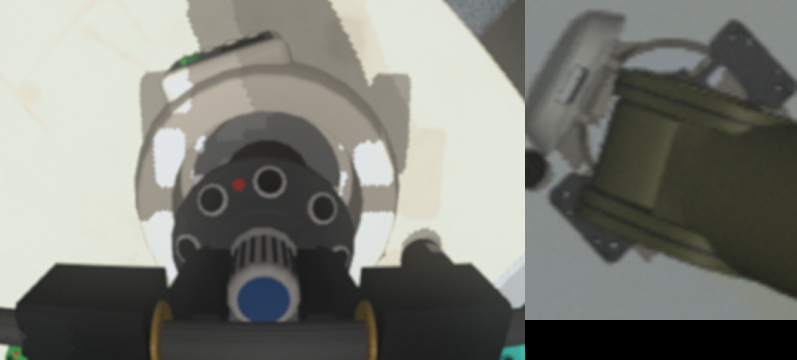

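The wrist view shows the rotor over the bowl with its red dot at (238,185). The gripper clears the lid. Next I'll lower onto the post.

Call:
carry_out:
  plan:
    - {"rot":[-0.001,-0.001,0],"xyz":[0,0.001,0.02],"grip":255}
    - {"rot":[-0.001,-0.001,0],"xyz":[-0.0005,0.001,0.037],"grip":255}
    - {"rot":[-0.001,-0.001,0],"xyz":[-0.0005,0.001,0.043],"grip":255}
    - {"rot":[-0.001,-0.001,0],"xyz":[-0.0005,0.001,0.047],"grip":255}
    - {"rot":[-0.001,-0.001,0],"xyz":[-0.0005,0.001,0.05],"grip":255}
    - {"rot":[-0.001,-0.001,0],"xyz":[-0.0005,0.001,0.05],"grip":255}
    - {"rot":[-0.001,-0.001,0],"xyz":[-0.0005,0.001,0.05],"grip":255}
    - {"rot":[-0.001,-0.001,0],"xyz":[-0.0005,0.001,0.05],"grip":255}

```text
clock: 9.52
tool_pos: [0.4644, 0.3789, 0.0719]
eef_rot: [-0.372, 0.928, 0.001, 0.001]
contact_force: [0.4, -0.9, -1.7]
opening: 0.262
finger_force: 30.0
```

Call:
carry_out:
  plan:
    - {"rot":[0,0,0],"xyz":[0,0,0.002],"grip":255}
    - {"rot":[0,0,0],"xyz":[0,0,0.004],"grip":255}
    - {"rot":[0,0,0],"xyz":[0,0,0.006],"grip":255}
    - {"rot":[0,0,0],"xyz":[0,0,0.008],"grip":255}
    - {"rot":[0,0,0],"xyz":[0,0,0.008],"grip":255}
    - {"rot":[0,0,0],"xyz":[0,0,0.008],"grip":255}

```text
clock: 10.02
tool_pos: [0.464, 0.3783, 0.063]
eef_rot: [-0.372, 0.928, 0.001, 0.0]
contact_force: [0.4, -0.1, -1.7]
opening: 0.258
finger_force: 30.0
```

Call:
carry_out:
  plan:
    - {"rot":[0,0,0],"xyz":[0,0,0.002],"grip":255}
    - {"rot":[0,0,0],"xyz":[0,0,0.004],"grip":255}
    - {"rot":[0,0,0],"xyz":[0,0,0.004],"grip":255}
    - {"rot":[0,0,0],"xyz":[0,0,0.004],"grip":255}
    - {"rot":[0,0,0],"xyz":[0,0,0.004],"grip":255}

```text
clock: 10.43
tool_pos: [0.4641, 0.3785, 0.0592]
eef_rot: [-0.372, 0.928, 0.001, 0.001]
contact_force: [-0.6, 0.9, -2.9]
opening: 0.261
finger_force: 30.0
```

Call:
carry_out:
  plan:
    - {"rot":[0,0,0],"xyz":[0,0,0.001],"grip":255}
    - {"rot":[0,0,0],"xyz":[0,0,0.002],"grip":255}
    - {"rot":[0,0,0],"xyz":[0,0,0.003],"grip":255}
    - {"rot":[0,0,0],"xyz":[0,0,0.003],"grip":255}
    - {"rot":[0,0,0],"xyz":[0,0,0.003],"grip":255}

```text
clock: 10.85
tool_pos: [0.464, 0.3784, 0.0561]
eef_rot: [-0.372, 0.928, 0.001, 0.0]
contact_force: [0.1, -1.4, -1.9]
opening: 0.264
finger_force: 30.0
```

Call:
carry_out:
  plan:
    - {"rot":[0,0,0],"xyz":[0,0,0.001],"grip":255}
    - {"rot":[0,0,0],"xyz":[0,0,0.002],"grip":255}
    - {"rot":[0,0,0],"xyz":[0,0,0.003],"grip":255}
    - {"rot":[0,0,0],"xyz":[0,0,0.003],"grip":255}
    - {"rot":[0,0,0],"xyz":[0,0,0.003],"grip":255}

```text
clock: 11.27
tool_pos: [0.4641, 0.3784, 0.0531]
eef_rot: [-0.372, 0.928, 0.001, 0.0]
contact_force: [-0.6, -0.6, -2.4]
opening: 0.262
finger_force: 30.0
```

Call:
carry_out:
  plan:
    - {"rot":[0,0,0],"xyz":[0,0,0.001],"grip":255}
    - {"rot":[0,0,0],"xyz":[0,0,0.002],"grip":255}
    - {"rot":[0,0,0],"xyz":[0,0,0.002],"grip":255}
    - {"rot":[0,0,0],"xyz":[0,0,0.002],"grip":255}

```text
clock: 11.6
tool_pos: [0.4644, 0.3787, 0.0516]
eef_rot: [-0.372, 0.928, 0.001, 0.001]
contact_force: [0.3, 0.2, 1.0]
opening: 0.261
finger_force: 30.0
```

The rotor passed the bar height freely and met support at TCP z 0.0516, the fully home height. I'll release and rise.

Call:
carry_out:
  plan:
    - {"rot":[0,0,0],"xyz":[0,0,0],"grip":120}
    - {"rot":[0,0,0],"xyz":[0,0,0],"grip":110}
    - {"rot":[0,0,0],"xyz":[0,0,0],"grip":110}
    - {"rot":[0,0,0],"xyz":[0,0,0],"grip":110}
    - {"rot":[0,0,0],"xyz":[0,0,-0.02],"grip":110}
    - {"rot":[0,0,0],"xyz":[0,0,-0.055],"grip":110}
    - {"rot":[0,0,0],"xyz":[0,0,-0.09],"grip":110}
    - {"rot":[0,0,0],"xyz":[0,0,-0.09],"grip":110}

```text
clock: 12.27
tool_pos: [0.4664, 0.382, 0.1474]
eef_rot: [-0.372, 0.928, 0.003, 0.005]
contact_force: [0.4, -0.2, 0.5]
opening: 0.571
finger_force: 0.0
```

Next is the lid. I'll shut the fingers, rise, pass over the lid and come down behind the tab.

```bash
python3 - <<'E'
from h import *
s=r.get_state(); print(s['tool_pos'])
go([.464,.378,.275],-118.4)
go([.523,.487,.275],-118.4)
E
```

```text
[0.46640814 0.38203097 0.14735766]
xyz [ 0.0029 -0.001  -0.1277] rot [ 2.000e-04  1.290e-02 -3.121e-01] q7 1.074285283904112 t 12.2667
xyz [-0.1151  0.037  -0.1261] rot [ 2.000e-04  1.290e-02 -3.121e-01] q7 1.074285283904112 t 12.2667
```

Call:
carry_out:
  plan:
    - {"rot":[0,0,-0.05],"xyz":[0,0,-0.035],"grip":255}
    - {"rot":[0,0,-0.1],"xyz":[0,0,-0.07],"grip":255}
    - {"rot":[0,0,-0.16],"xyz":[0,0,-0.105],"grip":255}
    - {"rot":[0,0,-0.22],"xyz":[0,0,-0.135],"grip":255}
    - {"rot":[0,0,-0.27],"xyz":[0,0,-0.135],"grip":255}
    - {"rot":[0,0,-0.315],"xyz":[0,0,-0.135],"grip":255}
    - {"rot":[0,0,-0.315],"xyz":[0,0,-0.135],"grip":255}

```text
clock: 12.85
tool_pos: [0.4642, 0.3779, 0.2764]
eef_rot: [-0.514, 0.858, 0.001, 0.001]
contact_force: [0.5, 0.1, 0.7]
opening: 0.065
finger_force: 0.0
```

```bash
python3 - <<'E'
from h import *
s=r.get_state(); print(s['tool_pos'],s['opening'])
go([.523,.487,.275],-118.4)
E
```

```text
[0.46415849 0.37789002 0.27635817] 0.06497151156788762
xyz [-0.124  -0.0004  0.0017] rot [0.     0.0024 0.004 ] q7 1.4538810115022827 t 12.85
```

Call:
carry_out:
  plan:
    - {"rot":[0,0.002,0.004],"xyz":[-0.03,0,0],"grip":255}
    - {"rot":[0,0.002,0.004],"xyz":[-0.06,0,0],"grip":255}
    - {"rot":[0,0.002,0.004],"xyz":[-0.09,0,0],"grip":255}
    - {"rot":[0,0.002,0.004],"xyz":[-0.124,0,0],"grip":255}
    - {"rot":[0,0.002,0.004],"xyz":[-0.124,0,0],"grip":255}
    - {"rot":[0,0.002,0.004],"xyz":[-0.124,0,0],"grip":255}
    - {"rot":[0,0.002,0.004],"xyz":[-0.124,0,0],"grip":255}

```text
clock: 13.43
tool_pos: [0.5221, 0.4865, 0.2754]
eef_rot: [-0.512, 0.859, -0.0, -0.001]
contact_force: [0.7, -1.0, 0.8]
opening: 0.008
finger_force: 0.0
```

```bash
python3 - <<'E'
from h import *
s=r.get_state(); print(s['tool_pos'],s['contact_force']); p=r.snapshot("wrist")
cv2.imwrite("pics/w6.png",cv2.resize(p[:,:,::-1],(800,600),interpolation=cv2.INTER_CUBIC))
for z in(.199,): go([.523,.487,z],-118.4)
f=np.array([-.4756,-.8797,0]); H=np.array([.4992,.4431,.08])
for th in (1.6,1.7,1.8): print(th,[np.round(np.array(proj("wrist",H+l*(np.cos(th)*f+[0,0,np.sin(th)])+w*np.array([-f[1],f[0],0]),s))*1.5625) for l,w in((.178,-.015),(.178,.015),(.143,0))])
E
```

```text
[0.52206248 0.4865223  0.27540732] [ 0.69530846 -0.96935713  0.79480025]
xyz [-0.0013 -0.0002  0.077 ] rot [-0.     -0.0019 -0.0013] q7 1.4811631677008312 t 13.4833
1.6 [array([432., 230.]), array([363., 230.]), array([398., 219.])]
1.7 [array([432., 270.]), array([364., 270.]), array([398., 247.])]
1.8 [array([431., 306.]), array([365., 306.]), array([398., 273.])]
```

View pics/w6.png

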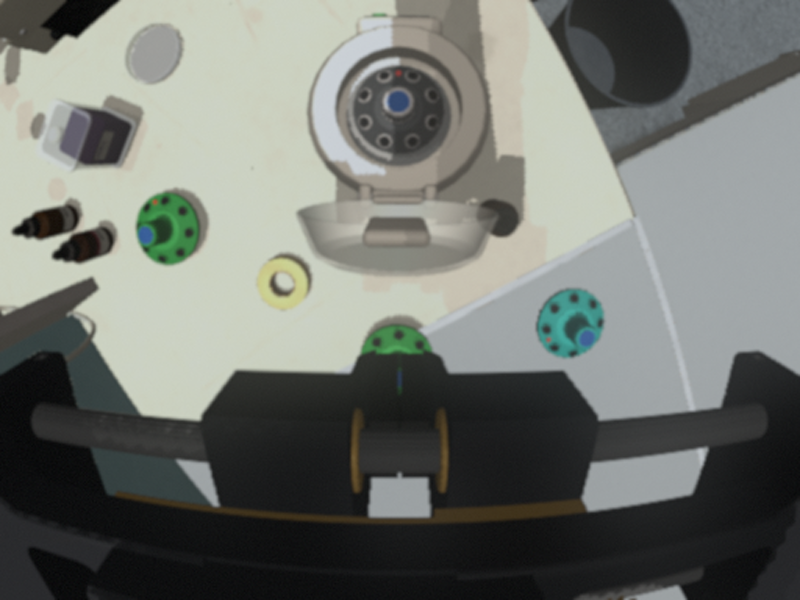

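The picture shows the rotor seated in the bowl at (398,105) and the lid tab at (397,235), matching a lid angle of about 1.62. I'll descend behind the tab and compute the arc.

Call:
carry_out:
  plan:
    - {"rot":[0,-0.001,0],"xyz":[-0.001,0,0.025],"grip":255}
    - {"rot":[0,-0.001,0],"xyz":[-0.001,0,0.055],"grip":255}
    - {"rot":[0,-0.001,0],"xyz":[-0.001,0,0.076],"grip":255}
    - {"rot":[0,-0.001,0],"xyz":[-0.001,0,0.076],"grip":255}
    - {"rot":[0,-0.001,0],"xyz":[-0.001,0,0.076],"grip":255}
    - {"rot":[0,-0.001,0],"xyz":[-0.001,0,0.076],"grip":255}

```text
clock: 13.98
tool_pos: [0.5236, 0.4883, 0.2024]
eef_rot: [-0.511, 0.859, 0.001, 0.001]
contact_force: [-0.6, -0.1, 0.2]
opening: 0.006
finger_force: 0.0
```

```bash
python3 - <<'E'
from h import *
s=r.get_state(); print(s['tool_pos'],s['contact_force'],s['clock'])
f=np.array([-.4756,-.8797,0]); H=np.array([.4992,.4431,.08]); Z=np.array([0,0,1.]); L=.166
for th in (1.6,1.5,1.35,1.2,1.05,.9,.75,.6,.45,.35,.25,.15,.08,.0):
    E=H+L*(np.cos(th)*f+np.sin(th)*Z)+.005*(-np.sin(th)*f+np.cos(th)*Z)
    P=E-.009*f-.033*Z
    print(th,np.round(tool(P,s),4),round(P[2],3))
E
```

```text
[0.52364894 0.48832379 0.20242952] [-0.62185456 -0.07657584  0.20562463] 13.9833
1.6 [ 0.0325 -0.0001 -0.0105] 0.213
1.5 [ 0.0491 -0.0001 -0.0107] 0.213
1.35 [ 0.0739 -0.0001 -0.0079] 0.21
1.2 [ 0.0979 -0.0002 -0.0014] 0.204
1.05 [ 0.1207 -0.0002  0.0086] 0.193
0.9 [ 0.1418 -0.0002  0.0218] 0.18
0.75 [ 0.1606 -0.0003  0.0381] 0.164
0.6 [ 0.1768 -0.0003  0.057 ] 0.145
0.45 [ 0.19   -0.0003  0.0781] 0.124
0.35 [ 0.1969 -0.0003  0.0932] 0.109
0.25 [ 0.2024 -0.0004  0.1089] 0.093
0.15 [ 0.2062 -0.0004  0.125 ] 0.077
0.08 [ 0.2079 -0.0004  0.1365] 0.065
0.0 [ 0.2089 -0.0004  0.1497] 0.052
```

Call:
carry_out:
  plan:
    - {"rot":[0,0,0],"xyz":[0.015,0,0],"grip":255}
    - {"rot":[0,0,0],"xyz":[0.03,0,-0.003],"grip":255}
    - {"rot":[0,0,0],"xyz":[0.045,0,-0.006],"grip":255}
    - {"rot":[0,0,0],"xyz":[0.06,0,-0.007],"grip":255}
    - {"rot":[0,0,0],"xyz":[0.075,0,-0.007],"grip":255}
    - {"rot":[0,0,0],"xyz":[0.09,0,-0.004],"grip":255}
    - {"rot":[0,0,0],"xyz":[0.105,0,0.002],"grip":255}
    - {"rot":[0,0,0],"xyz":[0.121,0,0.0085],"grip":255}

```text
clock: 14.65
tool_pos: [0.4663, 0.3835, 0.1948]
eef_rot: [-0.512, 0.859, 0.002, 0.004]
contact_force: [-0.2, 2.4, -0.3]
opening: 0.003
finger_force: 0.6
```

Call:
carry_out:
  plan:
    - {"rot":[0,0,0],"xyz":[0.01,0,0.006],"grip":255}
    - {"rot":[0,0,0],"xyz":[0.021,0,0.013],"grip":255}
    - {"rot":[0,0,0],"xyz":[0.031,0,0.021],"grip":255}
    - {"rot":[0,0,0],"xyz":[0.04,0,0.03],"grip":255}
    - {"rot":[0,0,0],"xyz":[0.048,0,0.039],"grip":255}
    - {"rot":[0,0,0],"xyz":[0.056,0,0.049],"grip":255}
    - {"rot":[0,0,0],"xyz":[0.056,0,0.049],"grip":255}
    - {"rot":[0,0,0],"xyz":[0.056,0,0.049],"grip":255}

```text
clock: 15.32
tool_pos: [0.4396, 0.3333, 0.1443]
eef_rot: [-0.512, 0.859, 0.0, 0.002]
contact_force: [0.2, 0.7, -0.4]
opening: 0.007
finger_force: 0.0
```

```bash
python3 - <<'E'
from h import *
s=r.get_state(); print(s['tool_pos'],s['contact_force'],s['clock'])
f=np.array([-.4756,-.8797,0]); H=np.array([.4992,.4431,.08]); Z=np.array([0,0,1.]); L=.166
for th in (.6,.45,.35,.25,.15,.08,.0):
    E=H+L*(np.cos(th)*f+np.sin(th)*Z)+.005*(-np.sin(th)*f+np.cos(th)*Z)
    print(th,np.round(tool(E-.009*f-.033*Z,s),4))
E
```

```text
[0.43956918 0.33325445 0.14426627] [ 0.24743218  0.73696108 -0.40738751] 15.3167
0.6 [ 0.0002 -0.0002 -0.0006]
0.45 [ 0.0134 -0.0002  0.0205]
0.35 [ 0.0204 -0.0002  0.0356]
0.25 [ 0.0258 -0.0002  0.0513]
0.15 [ 0.0296 -0.0002  0.0674]
0.08 [ 0.0313 -0.0002  0.0789]
0.0 [ 0.0323 -0.0002  0.0922]
```

Call:
carry_out:
  plan:
    - {"rot":[0,0,0],"xyz":[0.007,0,0.01],"grip":255}
    - {"rot":[0,0,0],"xyz":[0.013,0,0.02],"grip":255}
    - {"rot":[0,0,0],"xyz":[0.018,0,0.031],"grip":255}
    - {"rot":[0,0,0],"xyz":[0.022,0,0.042],"grip":255}
    - {"rot":[0,0,0],"xyz":[0.026,0,0.053],"grip":255}
    - {"rot":[0,0,0],"xyz":[0.029,0,0.065],"grip":255}
    - {"rot":[0,0,0],"xyz":[0.031,0,0.077],"grip":255}
    - {"rot":[0,0,0],"xyz":[0.031,0,0.077],"grip":255}

```text
clock: 15.98
tool_pos: [0.4243, 0.3058, 0.0654]
eef_rot: [-0.512, 0.859, 0.0, 0.0]
contact_force: [-0.2, 0.3, 0.1]
opening: 0.004
finger_force: 0.0
```

Call:
carry_out:
  plan:
    - {"rot":[0,0,0],"xyz":[0,0,0.003],"grip":255}
    - {"rot":[0,0,0],"xyz":[0,0,0.006],"grip":255}
    - {"rot":[0,0,0],"xyz":[0,0,0.009],"grip":255}
    - {"rot":[0,0,0],"xyz":[0,0,0.009],"grip":255}
    - {"rot":[0,0,0],"xyz":[0,0,0.009],"grip":255}

```text
clock: 16.4
tool_pos: [0.4243, 0.3058, 0.057]
eef_rot: [-0.512, 0.859, 0.001, 0.001]
contact_force: [0.6, 0.2, 0.0]
opening: 0.008
finger_force: 0.0
```

Call:
carry_out:
  plan:
    - {"rot":[0,0,0],"xyz":[0,0,0.002],"grip":255}
    - {"rot":[0,0,0],"xyz":[0,0,0.004],"grip":255}
    - {"rot":[0,0,0],"xyz":[0,0,0.006],"grip":255}
    - {"rot":[0,0,0],"xyz":[0,0,0.006],"grip":255}
    - {"rot":[0,0,0],"xyz":[0,0,0.006],"grip":255}

```text
clock: 16.82
tool_pos: [0.4239, 0.3054, 0.0505]
eef_rot: [-0.512, 0.859, 0.0, 0.0]
contact_force: [-0.3, 0.1, -0.9]
opening: 0.004
finger_force: 0.0
```

Call:
carry_out:
  plan:
    - {"rot":[0,0,0],"xyz":[0,0,0.002],"grip":255}
    - {"rot":[0,0,0],"xyz":[0,0,0.004],"grip":255}
    - {"rot":[0,0,0],"xyz":[0,0,0.004],"grip":255}
    - {"rot":[0,0,0],"xyz":[0,0,0.004],"grip":255}

```text
clock: 17.15
tool_pos: [0.4241, 0.3055, 0.0493]
eef_rot: [-0.512, 0.859, -0.0, 0.001]
contact_force: [-2.9, -4.2, 27.1]
opening: 0.002
finger_force: 13.3
```

```bash
python3 - <<'E'
from h import *
s=r.get_state(); print(s['tool_pos'],s['contact_force'])
t=r.snapshot("top").astype(int); o=cv2.imread("pics/top0.png")[:,:,::-1]; o=cv2.resize(o,(512,384),interpolation=cv2.INTER_AREA).astype(int)
# open-lid zone in crop: (40..200,70..300)/5.333+offset
a,b=t[193:237,213:242].mean(2),o[193:237,213:242].mean(2)
np.set_printoptions(linewidth=200)
print(np.round(a[::5,::3]).astype(int));print(np.round(b[::5,::3]).astype(int))
E
```

```text
[0.42412392 0.30548294 0.04927694] [-2.86864609 -4.22588609 27.06189631]
[[138 139 140 139 139 139 139 139 140 139]
 [139 139 140 139 139 138 138 139 140 139]
 [140 140 140 140 140 139 140 138 140 139]
 [139 140 140 138 139 139 138 140 128 141]
 [138 139 140 140 140 139 139 138 125 140]
 [138 140 139 139 139 139 139 130 141 127]
 [140 140 140 139 139 138 105 140 135  92]
 [140 140 139 140 138 138 116 119 102 113]
 [139 140 140 140 139 140 128 103 101 117]]
[[126 126 126 125 126 126 125 103  98 108]
 [127 126 125 126 126  98  78  93  97  92]
 [126 126 126 126  92  80  99 115 113 100]
 [127 126 125  92  78  98 124 121 106 100]
 [126 125  92  79  97 111 117  79  89  76]
 [127  98  78  95 111 123  73  87  75  98]
 [112  76  91 115 118 103  96  74  93  99]
 [ 99  79  99 107 104 102  72  87 101 126]
 [125  89  82  94  89  85  77  91 128 127]]
```

Call:
carry_out:
  plan:
    - {"rot":[0,0,0],"xyz":[0,0,-0.02],"grip":255}
    - {"rot":[0,0,0],"xyz":[0,0,-0.055],"grip":255}
    - {"rot":[0,0,0],"xyz":[0.03,0,-0.09],"grip":255}
    - {"rot":[0,0,0],"xyz":[0.06,0,-0.125],"grip":255}
    - {"rot":[0,0,0],"xyz":[0.09,0,-0.15],"grip":255}
    - {"rot":[0,0,0],"xyz":[0.12,0,-0.15],"grip":255}
    - {"rot":[0,0,0],"xyz":[0.12,0,-0.15],"grip":255}
    - {"rot":[0,0,0],"xyz":[0.12,0,-0.15],"grip":255}

```text
clock: 17.87
tool_pos: [0.3664, 0.1978, 0.197]
eef_rot: [-0.511, 0.86, -0.0, 0.0]
contact_force: [1.2, 1.4, 0.0]
opening: 0.004
finger_force: 0.0
```

```bash
python3 - <<'E'
from h import *
s=r.get_state(); print(s['tool_pos'],s['contact_force'],s['clock'])
for n in("top","scene"):
    t=r.snapshot(n); cv2.imwrite(f"pics/{n}9.png",t[:,:,::-1])
t=r.snapshot("top").astype(int).mean(2)
f=np.array([-.4756,-.8797,0]); C=np.array([.464,.378,0]); n=np.array([-f[1],f[0],0])
# brightness profile along the centrifuge axis, z=.085, from back to front
o=cv2.resize(cv2.imread("pics/top0.png"),(512,384),interpolation=cv2.INTER_AREA).astype(int).mean(2)
for im in (t,o):
  for w in (0,.01,.03):
    print([int(im[int(round(v)),int(round(u))]) for d in np.arange(-.09,.125,.005) for u,v in [proj("top",C+d*f+w*n+[0,0,.085])]])
E
```

```text
[0.36643504 0.19777195 0.19700534] [1.19363326 1.40227792 0.03624322] 17.8667
[128, 128, 119, 128, 130, 121, 85, 98, 112, 107, 105, 100, 99, 100, 100, 102, 108, 103, 104, 106, 104, 102, 101, 100, 102, 103, 106, 114, 111, 110, 80, 104, 130, 130, 130, 118, 105, 106, 125, 122, 127, 128, 128]
[129, 128, 117, 129, 130, 121, 83, 99, 112, 111, 106, 102, 100, 104, 100, 101, 103, 110, 106, 105, 104, 101, 99, 99, 101, 101, 107, 113, 112, 104, 84, 117, 128, 128, 129, 125, 113, 123, 126, 118, 127, 128, 129]
[129, 113, 122, 127, 123, 95, 124, 89, 83, 110, 109, 107, 107, 102, 102, 102, 98, 102, 100, 102, 97, 100, 102, 106, 107, 111, 113, 111, 82, 97, 117, 79, 101, 129, 112, 72, 110, 128, 127, 127, 128, 128, 127]
[90, 86, 89, 83, 81, 93, 99, 113, 99, 69, 96, 101, 80, 48, 91, 92, 106, 90, 93, 89, 100, 99, 78, 53, 98, 99, 98, 112, 126, 127, 127, 127, 105, 115, 121, 63, 124, 126, 124, 125, 124, 125, 125]
[88, 96, 97, 81, 79, 99, 127, 126, 94, 77, 83, 101, 97, 45, 38, 54, 122, 121, 125, 121, 104, 43, 41, 74, 99, 100, 98, 113, 125, 127, 127, 128, 92, 122, 113, 72, 105, 124, 125, 125, 125, 125, 125]
[117, 103, 100, 90, 86, 76, 118, 128, 127, 121, 78, 69, 94, 102, 102, 101, 94, 81, 81, 78, 96, 100, 101, 99, 98, 111, 127, 127, 126, 128, 126, 83, 98, 125, 108, 72, 107, 126, 125, 123, 125, 126, 125]
```

```bash
python3 -c "
from plant import r
print(r.finish_job())"
```

```text
the job is handed in; nothing more can be done
None
```

I put the rotor back on the spindle, let go of it, closed the lid and handed the job in at about 18 s; no verdict came back. The rotor passed the bar height without resistance and met the seat at the fully home height. I judged the lid shut from a 27 N hard stop close to the shut height and a brightness check of the top camera, not from a viewed picture.

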